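# Turn the parts carousel and load the bearing housing

### The arm

A 7-joint arm with a two-finger parallel gripper is mounted at the origin on the work surface. World frame = base frame: x ahead of the robot, y to its left, z up, the work surface at z = 0. Lengths are in m, angles in rad, forces in N, time in s.
With the tool pointing down it reaches from about 0.425 to 0.875 m from the base axis. Payload 4.7 kg.
Tool frame: the origin (TCP) lies on the mounting face of the last link; the fingertips stand 182 mm ahead of it and the grasp point (between the pads) lies 164 mm ahead of it; x points along the fingers, y is the direction in which the jaws open and shut, and the axes are right-handed (so a half turn about x gives the same grasp; the last joint's range is limited). The gripper opens to 87 mm and grips with 3 to 60 N. Pads are 19 mm wide; open, the fingers measure 117 mm over their backs; the gripper's body (75 mm by 190 mm) begins 51 mm behind the grasp point.
Start: joints at [1.339, 0.321, -0.07, 1.45, 0.023, 1.371, -0.057], TCP at [0.158, -0.63, 0.405] pointing down, gripper open.
Joint ranges: [-2.86, 2.86], [-0.3, 2.09], [-1.38, 1.24], [0.06, 2.45], [-1.56, 4.7], [0.09, 2.05], [-2.69, 2.69]. Speed limits (rad/s): [2.57, 2.57, 3.14, 3.14, 3.14, 3.14, 3.14].

### API

Orientations are given as a rotation vector (axis times angle).
In Python, from bench import monitor, get_image, ctrl gives the robot as it stands.
- The arm moves only by the shell command python3 -m creep 'ROWS' [FORCE]. ROWS is JSON, a list of rows, each a list of 7 numbers: the shift along the tool's x, y, z in mm, then the turn, a rotation vector about the tool's x, y, z in rad, then the finger opening in mm, from 0 to 87. A call has 1 to 5 rows; each row shifts and turns the commanded pose from where the row before left it, along the tool's axes as they then stand; what a row does not reach is not made up. A row lasts 1/10 s, in which the tool goes at most 50 mm and 8.59 degrees, less where a joint would pass 70% of its speed; a pose out of reach is approached as far as the arm can. A call is refused whole if a number of a shift passes 50 or a number of a turn 0.15, either way. A call with a gripper value outside its range is refused whole. The fingers move at their own pace and stop on an object; FORCE is the grip in N (left out, the last holds). Time passes only in rows, so rows that do not move let the fingers close. It gives the time, the measured TCP pose, the force and the opening at its end, in the units of the state.
- monitor.get_state(): the state, without advancing time (a new reading comes with each control period).
- get_image(name): name is "side" or "top" or "wrist"; returns a dict with "img" (480x640x3 uint8, red, green, blue), "mtx" (3x3 intrinsics, pixels), "D" ([k1, k2, p1, p2, k3] as OpenCV has them; the pictures are not rectified), "view" (4x4, takes a point from world to camera coordinates). Camera axes: x right, y up, looking along -z (the intrinsics and any distortion apply to the point x, -y, -z); pixel columns grow to the right and rows downward; lengths in m; the calibration is good to about 2 mm. A picture is of the moment at which its call begins. There is no depth.
- ctrl.close_job(): hands the job in, once; it reports no verdict.
The state is a dict: "time": time; "joint_positions": joint angles; "qd": joint speeds; "joint_torque": joint torques, N m; "position": TCP position; "tool_rot": TCP orientation; "ft_force": force on the tool from outside, world axes, zero at the start; "torque": the same for the moment, N m; "grip_width": opening from 0.0 (shut) to 1.0 (fully open).
Only numpy, scipy, OpenCV 4.12 (cv2) and the standard library are available. Lean on these libraries where they do the work, as an engineer would, in place of code of your own. Each camera call takes 0.05 s, during which the arm holds its last target.

### The job

First turn the parts carousel so that its big square tray faces the middle of the gap in the guard, and only then set the square-flanged bearing housing into that tray, standing upright and flat on the tray's floor. Leave the tray facing the gap, with the housing standing still in it.

Things in the scene. Friction and masses are not known exactly. Their poses are not given: they have to be found in the camera images.
- flange: Loose steel bearing housing, upright: square flange 40 x 40 x 12 mm carrying a round boss 28 mm in diameter up to 55 mm above its underside; 0.17 to 0.35 kg. Take it by the boss. Origin: centre of the underside; z up the boss, x and y along the flange's sides. Bystanders: hub with ROUND flange (40 mm tall), grooved pulley and hexagon nut (under 25 mm tall), centres 90 mm or more apart.
- carousel (a joint): Turning plate (disc, radius 145 mm, top 30 mm above bench), vertical axis. 0 = big tray faces the middle of the guard's gap; positive = counter-clockwise from above, rad; starts at 0.6 to 1.4. Light drag (0.08 N m), stays where left. Fixed grey guard around it: radius 154 mm, top 60 mm above bench, one gap 72 degrees wide, roughly towards the robot, with a small steel pointer.
- big_tray (a point): Centre of the inner floor (34 mm above bench) of the big square tray, 92 mm from the plate's axis, turning with the plate. Inside 76 x 76 mm, walls 4 mm, rim 50 mm above bench, open, empty. x points from the tray to the axis, z up. The other three trays (small square opposite, two round) are too small for the flange; their rims are as high.
- turn_bar (a point): Grip point of the black bar handle on the plate's axis, 96 mm above bench. The bar is 60 mm long (along y, square to the line from axis to big tray), 14 mm thick (along x), 36 mm high (75 to 111 mm above bench), on a post 12 mm thick. The plate turns with it by the same angle. x points from big tray to axis, z up.
Things that resemble listed ones, but are neither listed nor needed, are in the scene too. What is shaped like the flange but pink, purple or yellow is not meant.

How it is judged:
By the outcome, as a careful person would: the job done as asked, in the order asked, and still so for the second after the job is handed in, with the robot touching nothing.
It also fails if it takes over 50 s, if anything falls off the work surface, if the arm or the gripper's body presses on something with over 40 N, if the wrist force passes 120 N, or if a joint passes its speed limit or range.

## Working session

There is one attempt and no reset: what is moved stays moved. The work goes in short steps, Python scripts to look and compute and a shell command to move; the robot and the scene stay as the last step left them, time stands still between calls to the robot, and variables do not carry over. Pictures are saved under pics/ and viewed, and the job is handed in when it is done.

```bash
ls; mkdir -p pics; python3 - <<'E'
from bench import monitor,get_image
import cv2,numpy as np
s=monitor.get_state();print(s)
for n in("side","top","wrist"):
    d=get_image(n);cv2.imwrite(f"pics/{n}0.png",d["img"][:,:,::-1]);np.savez(f"pics/{n}0.npz",**d);print(n,d["mtx"],d["D"],d["view"])
E
```

```text
pics
{'time': 0.0, 'joint_positions': array([ 1.33911208,  0.32180188, -0.0700712 ,  1.45166757,  0.02263215,
        1.37080562, -0.0569289 ]), 'qd': array([-0.00028092,  0.00067067,  0.00077947,  0.00107381, -0.00021833,
       -0.00061183,  0.00057722]), 'joint_torque': array([ 7.38175856e-06, -4.91300368e+01, -4.04548701e-01, -3.12524021e+01,
       -6.41582161e-02,  4.39174077e-02,  1.63275818e-04]), 'position': array([ 0.15806098, -0.63027431,  0.40367854]), 'tool_rot': array([ 2.09117274,  0.26029291, -2.09194299]), 'ft_force': array([-0.13415707, -0.01211661,  0.31559811]), 'torque': array([-0.03488774, -0.0114154 , -0.04922375]), 'grip_width': 0.9967670660984396}
side [[584.556048     0.         317.82324413]
 [  0.         584.556048   242.05639302]
 [  0.           0.           1.        ]] [-0.16930627  0.          0.          0.          0.        ] [[-0.99541672 -0.09354608  0.01986649  0.56439391]
 [ 0.06159147 -0.46818949  0.88147892 -0.16809175]
 [-0.07315762  0.87866247  0.47180529 -0.8393903 ]
 [ 0.          0.          0.          1.        ]]
top [[522.56871564   0.         312.45574291]
 [  0.         522.56871564 237.66830715]
 [  0.           0.           1.        ]] [-0.15568663  0.          0.          0.          0.        ] [[-0.09116618 -0.99582359 -0.00490946 -0.04627958]
 [ 0.9688894  -0.08983733  0.23061351 -0.60645102]
 [-0.23009143  0.01626743  0.97303304 -0.78195593]
 [ 0.          0.          0.          1.        ]]
wrist [[401.375111     0.         321.15686004]
 [  0.         401.375111   236.08953762]
 [  0.           0.           1.        ]] [-0.04086907  0.          0.          0.          0.        ] [[ 0.24303651 -0.97001614 -0.00139648 -0.64871391]
 [ 0.93196578  0.23390182 -0.27700132  0.03311062]
 [ 0.26902239  0.06601997  0.96086852 -0.39111432]
 [ 0.          0.          0.          1.        ]]
```

View pics/top0.png

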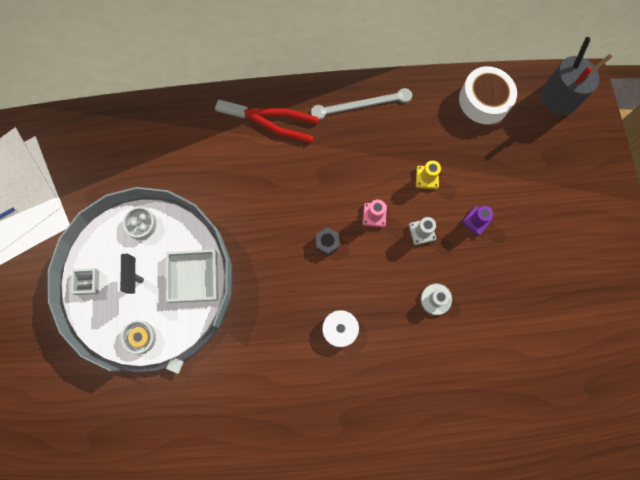

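View pics/side0.png

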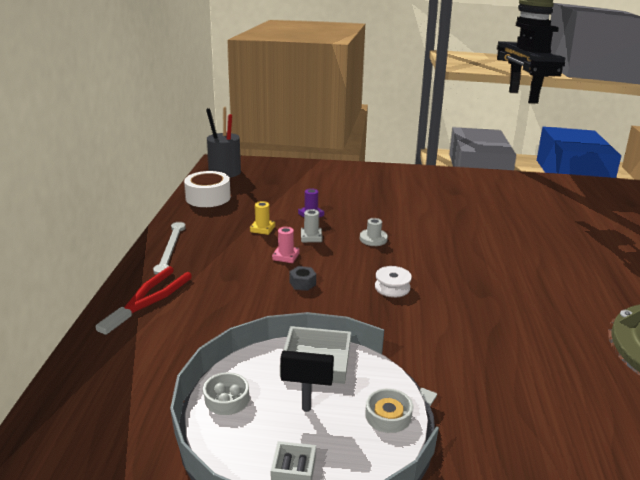

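View pics/wrist0.png

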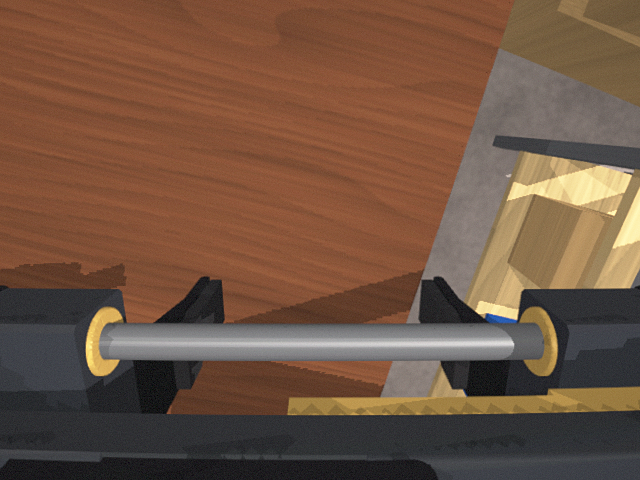

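The top view has the carousel at left (bar (128,273), big tray (191,277), pointer (175,366)). Flange-shaped candidates are grey (423,231), pink (375,213), yellow (428,176) and purple (480,219), plus a round-flange hub (436,298). The grey one with the square flange fits the description, so I'll enlarge it and the carousel.

```bash
cat > h.py <<'E'
import numpy as np,cv2
from scipy.spatial.transform import Rotation as R
def ld(f): return dict(np.load(f))
def ray(d,px):
    u=cv2.undistortPoints(np.array(px,float).reshape(-1,1,2),d["mtx"],d["D"]).reshape(-1,2)
    V=d["view"];c=-V[:3,:3].T@V[:3,3]
    r=np.c_[u[:,0],-u[:,1],-np.ones(len(u))]@V[:3,:3]
    return c,r
def plane(d,px,z):
    c,r=ray(d,px);return c+r*((z-c[2])/r[:,2])[:,None]
def tri(d1,p1,d2,p2):
    A=np.zeros((3,3));b=np.zeros(3);
    for d,p in((d1,p1),(d2,p2)):
        c,r=ray(d,[p]);r=r[0]/np.linalg.norm(r[0]);M=np.eye(3)-np.outer(r,r);A+=M;b+=M@c
    return np.linalg.solve(A,b)
def proj(d,P):
    V=d["view"];q=np.atleast_2d(P)@V[:3,:3].T+V[:3,3];q=q*[1,-1,-1]
    return cv2.projectPoints(q,np.zeros(3),np.zeros(3),d["mtx"],d["D"])[0].reshape(-1,2)
E
python3 - <<'E'
from h import *
t=cv2.imread("pics/top0.png");s=cv2.imread("pics/side0.png")
a=cv2.resize(t[180:385,35:245],None,fx=2.8,fy=2.8,interpolation=cv2.INTER_CUBIC);cv2.imwrite("pics/c1.png",a)
b=cv2.resize(t[190:270,380:510],None,fx=6,fy=6,interpolation=cv2.INTER_CUBIC);cv2.imwrite("pics/c2.png",b)
c=cv2.resize(s[300:480,160:460],None,fx=2.6,fy=2.6,interpolation=cv2.INTER_CUBIC);cv2.imwrite("pics/c3.png",c)
E
```

```text
(no output)
```

View pics/c1.png

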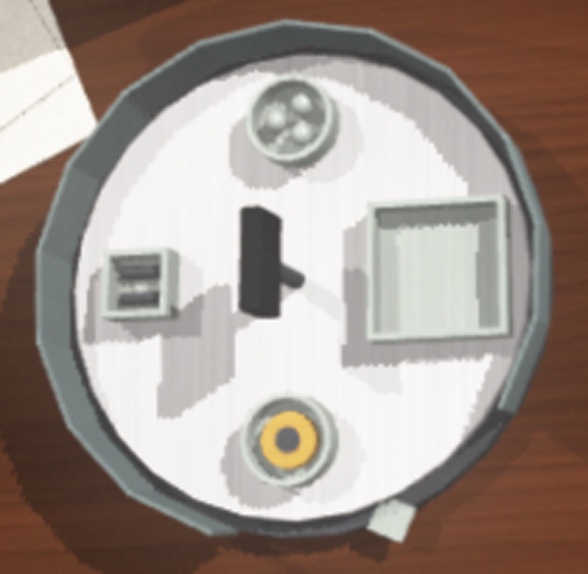

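View pics/c2.png

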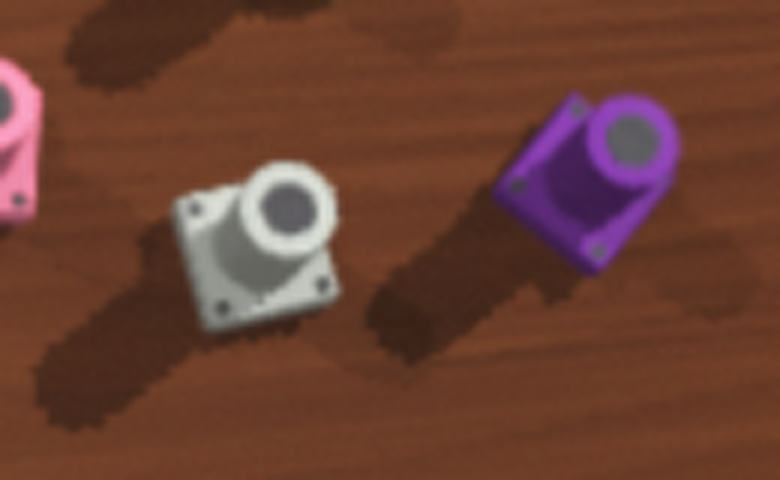

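View pics/c3.png

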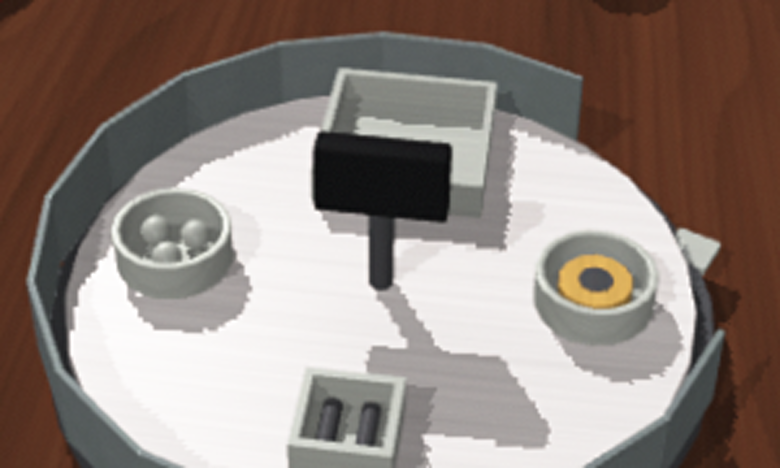

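The crops confirm it: the grey part has a square flange with four holes, and purple/pink/yellow are decoys. In crop c1 the guard ends at about (515,410) and (215,535), with the pointer at (392,520) between them. Now I'll measure.

```bash
python3 - <<'E'
from h import *
np.set_printoptions(precision=4,suppress=True)
t=ld("pics/top0.npz");s=ld("pics/side0.npz")
T=lambda p:np.array(p)/2.8+[35,180]
S=lambda p:np.array(p)/2.6+[160,300]
F=lambda p:np.array(p)/6+[380,190]
# white plate mask -> circle fit top z=.03
im=t["img"];hsv=cv2.cvtColor(im,cv2.COLOR_RGB2HSV)
tr=plane(t,[T(p) for p in[(370,203),(508,196),(513,335),(368,342)]],.05);print("tray",tr,tr.mean(0),np.linalg.norm(np.diff(tr,axis=0),axis=1))
r1=plane(t,[T((291,119)),T((289,439))],.05);print("round",r1,r1.mean(0),np.linalg.norm(r1[0]-r1[1]))
sm=plane(t,[T(p) for p in[(105,252),(177,250),(178,316),(104,318)]],.05).mean(0);print("small",sm)
ax=r1.mean(0)
# plate circle from points on white/plate edge
st=plane(s,[S(p) for p in[(340,70),(497,83),(485,190)]],.05);print("side tray",st)
rs=plane(s,[S((172,229)),S((596,271))],.05);print("side round",rs,rs.mean(0))
for nm,P in (("end1",plane(t,[T((515,408))],.06)[0]),("end2",plane(t,[T((215,533))],.06)[0]),("s_end1",plane(s,[S((581,77))],.06)[0]),("s_end2",plane(s,[S((721,334))],.06)[0]),("ptr T",plane(t,[T((392,521))],.03)[0]),("ptrT0",plane(t,[T((392,521))],.0)[0]),("ptr S",plane(s,[S((697,250))],.03)[0]),("ptr S0",plane(s,[S((697,250))],.0)[0]),("tray",tr.mean(0)),("small",sm)):
    v=P-ax;print(nm,P,np.hypot(v[0],v[1]),np.degrees(np.arctan2(v[1],v[0])))
# bar
print("ptr tri",tri(t,T((392,521)),s,S((697,250))))
# flange
print("boss top",plane(t,[F((288,208))],.055))
c=plane(t,[F(p) for p in[(176,200),(340,292),(210,332)]],.012);print("fl corners",c,(c[0]+c[1])/2,c[1]-c[2])
print("sides",np.linalg.norm(c[1]-c[2]),np.linalg.norm(c[0]-c[2]))
e=c[1]-c[2];print("ang",np.degrees(np.arctan2(e[1],e[0]))); e=c[0]-c[2];print(np.degrees(np.arctan2(e[1],e[0])))
from bench import monitor
g=monitor.get_state();M=R.from_rotvec(g["tool_rot"]).as_matrix();print("tool axes cols\n",M)
E
```

```text
tray [[0.6016 0.144  0.05  ]
 [0.5983 0.0599 0.05  ]
 [0.5148 0.0614 0.05  ]
 [0.5179 0.148  0.05  ]] [0.5581 0.1033 0.05  ] [0.0842 0.0835 0.0867]
round [[0.6588 0.1924 0.05  ]
 [0.4645 0.1979 0.05  ]] [0.5616 0.1951 0.05  ] 0.1943484283497542
small [0.5642 0.289  0.05  ]
side tray [[0.5995 0.0641 0.05  ]
 [0.516  0.0656 0.05  ]
 [0.5179 0.1514 0.05  ]]
side round [[0.6601 0.1965 0.05  ]
 [0.4651 0.2015 0.05  ]] [0.5626 0.199  0.05  ]
end1 [0.4714 0.0609 0.06  ] 0.16176770719336417 -123.91070112205824
end2 [0.4127 0.2411 0.06  ] 0.1558937573948062 162.84148789656385
s_end1 [0.4726 0.0688 0.06  ] 0.15451636601924193 -125.17284435729587
s_end2 [0.4133 0.2456 0.06  ] 0.156671245620119 161.22600592681695
ptr T [0.4131 0.1437 0.03  ] 0.1572005449434188 -160.89658805861808
ptrT0 [0.4134 0.1517 0.    ] 0.15445414893721077 -163.65434840766395
ptr S [0.4146 0.1614 0.03  ] 0.1507986852849261 -167.08406520456592
ptr S0 [0.4089 0.1286 0.    ] 0.16657576606232574 -156.46196302300743
tray [0.5581 0.1033 0.05  ] 0.09186373426005114 -92.17854244468433
small [0.5642 0.289  0.05  ] 0.09394958273536928 88.42340484319408
ptr tri [0.4127 0.1472 0.0171]
boss top [[ 0.6078 -0.2978  0.055 ]]
fl corners [[ 0.6237 -0.2755  0.012 ]
 [ 0.5916 -0.3202  0.012 ]
 [ 0.5832 -0.2802  0.012 ]] [ 0.6076 -0.2979  0.012 ] [ 0.0083 -0.0401  0.    ]
sides 0.040941901788622365 0.04068301952692481
ang -78.28140147236016
6.535851006094444
tool axes cols
 [[-0.0004  0.2433 -0.9699]
 [ 0.0014 -0.9699 -0.2433]
 [-1.     -0.0014  0.0001]]
```

Measurements:
- Axis about (0.562, 0.197), with the tray at -92°.
- Gap middle about -161°, and the pointer agrees. The plate must turn about -69° (-1.2 rad), which is within the stated range.
- Flange at (0.608, -0.298), sides at 6.5-11°.

I'll swing round to the carousel now.

```bash
python3 -m creep '[[0,-4,-50,-0.077,0,0,87],[0,-4,-50,-0.077,0,0,87],[0,-4,-50,-0.077,0,0,87],[0,-4,-50,-0.077,0,0,87],[0,-4,-50,-0.077,0,0,87]]' 
python3 -m creep '[[0,-4,-50,-0.077,0,0,87],[0,-4,-50,-0.077,0,0,87],[0,-4,-50,-0.077,0,0,87],[0,-4,-50,-0.077,0,0,87],[0,-4,-50,-0.077,0,0,87]]'
```

```text
time: 0.65
position: [0.3802, -0.5146, 0.4043]
tool_rot: [1.858, 0.61, -1.858]
ft_force: [0.3, 0.3, 0.4]
grip_width: 0.998
time: 1.15
position: [0.5409, -0.325, 0.4044]
tool_rot: [1.603, 0.896, -1.603]
ft_force: [-0.2, -1.3, -0.4]
grip_width: 1.002
```

```bash
python3 -m creep '[[0,-5,-49,-0.08,0,0,87],[0,-5,-49,-0.08,0,0,87],[0,-5,-49,-0.08,0,0,87],[0,-5,-49,-0.08,0,0,87],[0,-5,-49,-0.08,0,0,87]]' 
python3 -m creep '[[0,-5,-49,-0.08,0,0,87],[0,-5,-49,-0.08,0,0,87],[0,-5,-49,-0.08,0,0,87],[0,-5,-49,-0.08,0,0,87],[0,0,0,-0.15,0,0,87]]'
python3 -m creep '[[0,0,0,-0.15,0,0,87],[0,0,0,-0.15,0,0,87],[0,0,0,-0.15,0,0,87],[0,0,0,-0.15,0,0,87],[0,0,0,-0.15,0,0,87]]'
cat >> h.py <<'E'
def to(g,x,y,yaw=None,z=None):
    """tool-axis shift (mm) from pose to world goal; yaw of tool y in deg"""
    M=R.from_rotvec(g["tool_rot"]).as_matrix();p=np.array(g["position"])
    a=np.degrees(np.arctan2(M[1,1],M[0,1]))
    d=np.array([x,y,p[2] if z is None else z])-p
    print("yaw",a.round(2),"tilt",M[2,0].round(4),"pos",p.round(4),"shift mm",(M.T@d*1000).round(1))
    if yaw is not None: print("rx needed rad",round(-np.radians((yaw-a+180)%360-180),4))
E
python3 - <<'E'
from h import *
from bench import monitor,get_image
g=monitor.get_state();print(g["joint_positions"].round(2));to(g,.562,.197,88,.26)
for n in("top","wrist","side"):
    d=get_image(n);cv2.imwrite(f"pics/{n}1.png",d["img"][:,:,::-1]);np.savez(f"pics/{n}1.npz",**d)
E
```

```text
time: 1.65
position: [0.6109, -0.0906, 0.4044]
tool_rot: [1.32, 1.134, -1.32]
ft_force: [1.4, -0.3, 0.6]
grip_width: 1.001
time: 2.15
position: [0.5947, 0.1133, 0.4053]
tool_rot: [0.964, 1.352, -0.958]
ft_force: [-0.1, 1.1, 0.5]
grip_width: 1.005
time: 2.65
position: [0.5975, 0.1032, 0.4044]
tool_rot: [0.391, 1.536, -0.392]
ft_force: [0.5, -0.5, -0.1]
grip_width: 1.003
[ 0.48  0.34 -0.87  1.54  0.26  1.38  0.66]
yaw 61.37 tilt -1.0 pos [0.5975 0.1032 0.4044] shift mm [144.4  65.4 -76. ]
rx needed rad -0.4648
```

View pics/wrist1.png

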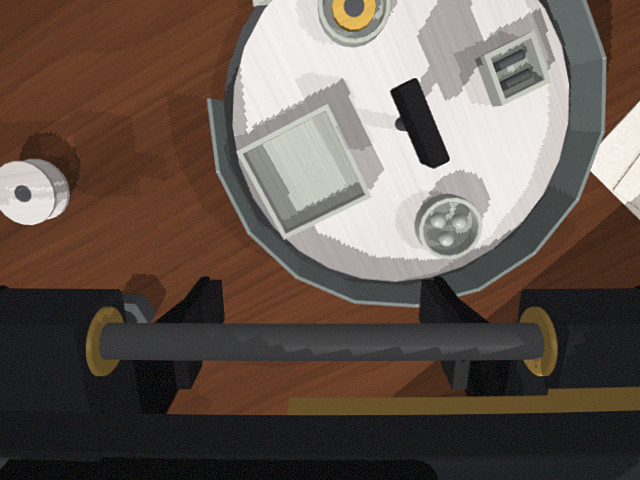

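The wrist view shows the bar ((391,85) to (449,163)), the empty big tray (243,150)-(370,197), and the nut ring tray at (355,8). I'll refine the axis and bar from it.

```bash
python3 - <<'E'
from h import *
np.set_printoptions(precision=4,suppress=True)
w=ld("pics/wrist1.npz")
tr=plane(w,[(243,150),(324,106),(370,197),(287,238)],.05);print(tr.mean(0),np.linalg.norm(np.diff(tr,axis=0),axis=1))
sm=plane(w,[(480,54),(531,31),(551,82),(500,104)],.05);print(sm.mean(0), (tr.mean(0)+sm.mean(0))/2)
g=cv2.cvtColor(w["img"],cv2.COLOR_RGB2GRAY)
m=np.zeros_like(g);m[70:172,385:455]=(g[70:172,385:455]<38)
n,l,st,ce=cv2.connectedComponentsWithStats(m);i=1+st[1:,4].argmax();print(st[i],ce[i])
c=cv2.findContours((l==i).astype(np.uint8),0,2)[0][0];r=cv2.minAreaRect(c);b=cv2.boxPoints(r);print(r,b)
P=plane(w,b,.111);print(P,P.mean(0));
for q in(1,2,3):e=P[q]-P[q-1];print(np.linalg.norm(e),np.degrees(np.arctan2(e[1],e[0])))
v=tr.mean(0)-sm.mean(0);print("tray dir",np.degrees(np.arctan2(v[1],v[0])))
a=cv2.resize(w["img"][60:180,370:470,::-1],None,fx=5,fy=5,interpolation=cv2.INTER_CUBIC);cv2.imwrite("pics/c4.png",a)
E
```

```text
[0.5625 0.1081 0.05  ] [0.0747 0.0832 0.0796]
[0.5671 0.2936 0.05  ] [0.5648 0.2009 0.05  ]
[ 391   79   58   88 2055] [418.8029 123.6813]
((418.8091735839844, 124.60798645019531), (88.87788391113281, 29.75287437438965), 67.61986541748047) [[388.1331  89.1805]
 [415.645   77.8521]
 [449.4852 160.0355]
 [421.9734 171.3639]]
[[0.5338 0.1871 0.111 ]
 [0.5359 0.2058 0.111 ]
 [0.5942 0.204  0.111 ]
 [0.5924 0.1843 0.111 ]] [0.5641 0.1953 0.111 ]
0.018789102749712273 83.62531218977165
0.05836358877637458 -1.7672636981120127
0.019766486064977613 -95.38764327893205
tray dir -91.42594287010333
```

View pics/c4.png

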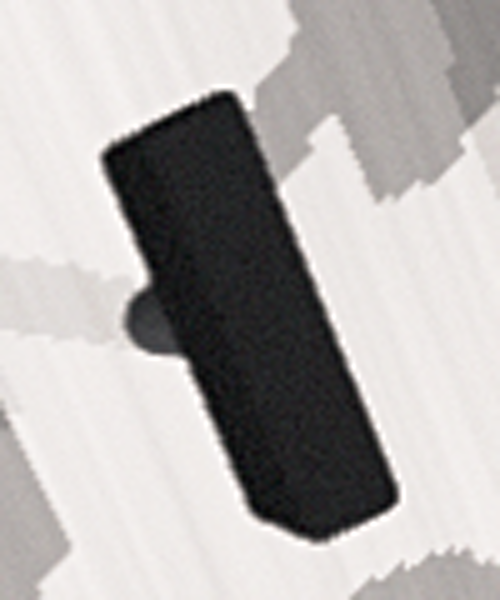

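```bash
python3 -m creep '[[0,22,-25,0,0,0,87],[0,22,-25,-0,0,0,87],[0,22.5,-25.5,0,0,0,87],[0,0,0,-0.116,0,0,87],[0,0,0,-0.116,0,0,87]]' 
python3 -m creep '[[0,0,0,-0.116,0,0,87],[0,0,0,-0.117,0,0,87],[30,0,0,0,0,0,87],[30,0,0,0,0,0,87],[0,0,0,0,0,0,87]]'
python3 - <<'E'
from h import *
from bench import monitor,get_image
g=monitor.get_state();print(g["joint_positions"].round(2));to(g,.563,.198,88.2,.26)
for n in("top","wrist","side"):
    d=get_image(n);cv2.imwrite(f"pics/{n}2.png",d["img"][:,:,::-1]);np.savez(f"pics/{n}2.npz",**d)
E
```

```text
time: 3.3
position: [0.5628, 0.1999, 0.4049]
tool_rot: [0.211, 1.56, -0.212]
ft_force: [0.3, -0.9, -0.1]
grip_width: 1.005
time: 3.8
position: [0.5625, 0.1969, 0.3408]
tool_rot: [0.032, 1.577, -0.037]
ft_force: [-0.6, -0.2, -0.8]
grip_width: 0.999
[ 0.39  0.4  -0.96  1.65  0.34  1.28  0.89]
yaw 87.49 tilt -1.0 pos [0.5625 0.1969 0.3408] shift mm [80.8  1.3  1. ]
rx needed rad -0.0124
```

View pics/wrist2.png

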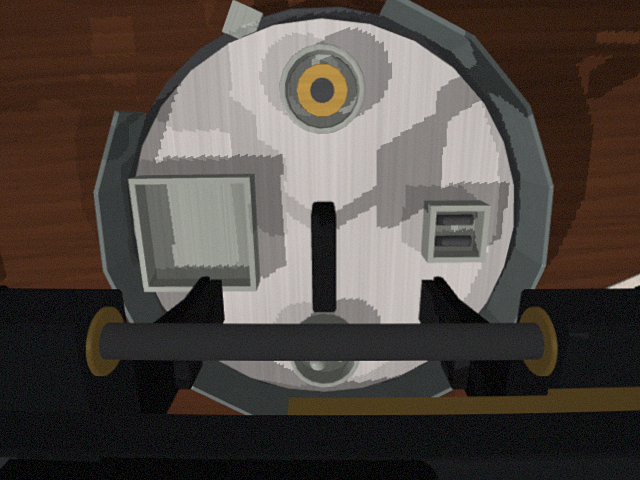

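Bar (323,255) is centred between the fingers and aligned, so I'll descend and grip.

```bash
python3 -m creep '[[27,1,0,-0.01,0,0,87],[27,0,1,0,0,0,87],[27,0,0,0,0,0,87],[0,0,0,0,0,0,0],[0,0,0,0,0,0,0]]' 30
python3 -m creep '[[0,0,0,0,0,0,0],[0,0,0,0,0,0,0],[0,0,0,0,0,0,0]]' 30
python3 - <<'E'
from h import *
from bench import monitor,get_image
g=monitor.get_state();print(g["joint_positions"].round(2),g["ft_force"],g["torque"]);to(g,.563,.198,88.2,.26)
d=get_image("top");cv2.imwrite(f"pics/top3.png",d["img"][:,:,::-1])
E
```

```text
time: 4.45
position: [0.5654, 0.1995, 0.2654]
tool_rot: [0.025, 1.569, -0.024]
ft_force: [0.1, -0.7, 1.7]
grip_width: 0.897
time: 4.75
position: [0.5652, 0.1992, 0.265]
tool_rot: [0.025, 1.569, -0.024]
ft_force: [-0.8, -0.2, -0.2]
grip_width: 0.63
[ 0.35  0.48 -0.92  1.72  0.42  1.15  0.85] [-0.84898405 -0.17819943 -0.23151992] [ 0.10798556 -0.16580134  0.02800145]
yaw 88.22 tilt -1.0 pos [0.5652 0.1992 0.265 ] shift mm [ 5.  -1.3 -2.2]
rx needed rad 0.0003
```

View pics/top3.png

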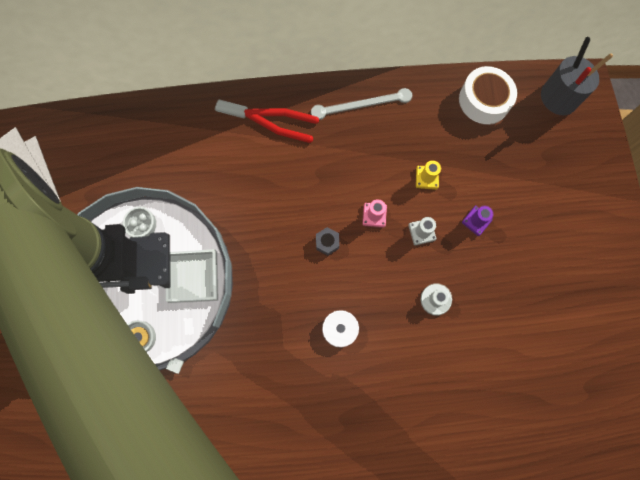

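```bash
python3 -m creep '[[4,-1,-2,0,0,0,0],[0,0,0,0,0,0,0],[0,0,0,0,0,0,0],[0,0,0,0,0,0,0],[0,0,0,0,0,0,0]]' 30
python3 -m creep '[[0,0,0,0,0,0,0],[0,0,0,0,0,0,0]]' 40
python3 - <<'E'
from h import *
from bench import monitor
g=monitor.get_state();print(g["ft_force"],g["torque"]);to(g,.563,.198,88.2,.26)
E
```

```text
time: 5.3
position: [0.5627, 0.1984, 0.2597]
tool_rot: [0.025, 1.571, -0.024]
ft_force: [0.5, 1.9, 0.7]
grip_width: 0.157
time: 5.5
position: [0.5627, 0.1984, 0.2597]
tool_rot: [0.025, 1.57, -0.024]
ft_force: [-0.1, 1.6, -1.1]
grip_width: 0.153
[-0.09705731  1.57071611 -1.1073004 ] [ 0.37960621 -0.2913808  -0.0820665 ]
yaw 88.25 tilt -1.0 pos [0.5627 0.1984 0.2597] shift mm [-0.3 -0.4  0.3]
rx needed rad 0.0008
```

```bash
python3 -m creep '[[0,0,0,0.12,0,0,0],[0,0,0,0.12,0,0,0],[0,0,0,0.12,0,0,0],[0,0,0,0.12,0,0,0],[0,0,0,0.12,0,0,0]]' 
python3 -m creep '[[0,0,0,0.12,0,0,0],[0,0,0,0.12,0,0,0],[0,0,0,0.12,0,0,0],[0,0,0,0.12,0,0,0],[0,0,0,0.1,0,0,0]]'
python3 -m creep '[[0,0,0,0,0,0,0],[0,0,0,0,0,0,0]]'
python3 - <<'E'
from h import *
from bench import monitor,get_image
g=monitor.get_state();print(g["joint_positions"].round(2),g["ft_force"],g["torque"]);to(g,.5627,.1984,19,.26)
for n in("top","wrist","side"):
    d=get_image(n);cv2.imwrite(f"pics/{n}4.png",d["img"][:,:,::-1]);np.savez(f"pics/{n}4.npz",**d)
E
```

```text
time: 6.0
position: [0.5629, 0.1992, 0.2597]
tool_rot: [0.499, 1.512, -0.495]
ft_force: [3.5, 3.5, -3.6]
grip_width: 0.156
time: 6.5
position: [0.5634, 0.1996, 0.2597]
tool_rot: [0.946, 1.356, -0.938]
ft_force: [5.2, 5.2, -5.8]
grip_width: 0.154
time: 6.7
position: [0.5634, 0.1995, 0.2597]
tool_rot: [0.943, 1.358, -0.935]
ft_force: [5.3, 5.1, -5.2]
grip_width: 0.153
[ 0.19  0.41 -0.7   1.73  0.29  1.1  -0.24] [ 5.26790053  5.11711151 -5.16129885] [ 0.93458373 -1.03193256 -0.04477339]
yaw 20.69 tilt -1.0 pos [0.5634 0.1995 0.2597] shift mm [-0.3 -1.1  0.8]
rx needed rad 0.0295
```

View pics/wrist4.png

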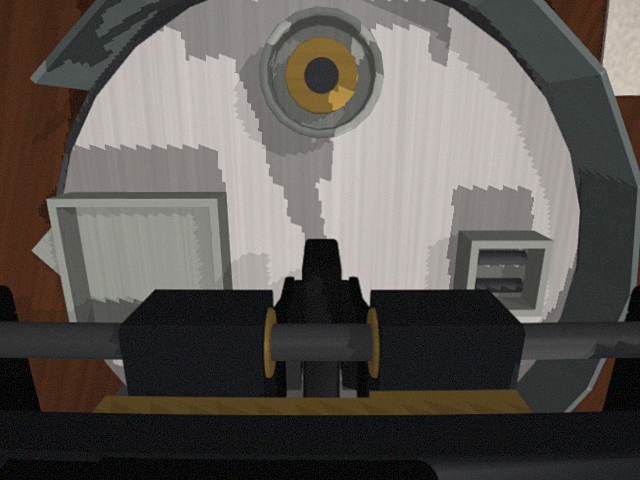

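View pics/side4.png

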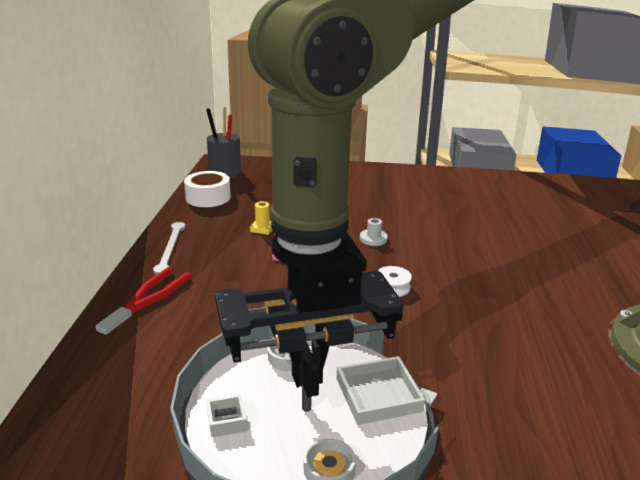

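Tray now nearly faces the pointer (wrist (40,250), side (428,397)). I'll refine the gap middle using the wrist2 and top0/side0 views with the axis known.

```bash
python3 - <<'E'
from h import *
a=cv2.resize(cv2.imread("pics/wrist2.png")[0:150,90:440],None,fx=2.2,fy=2.2,interpolation=cv2.INTER_CUBIC);cv2.imwrite("pics/c5.png",a)
a=cv2.resize(cv2.imread("pics/side4.png")[310:480,300:470],None,fx=3.5,fy=3.5,interpolation=cv2.INTER_CUBIC);cv2.imwrite("pics/c6.png",a)
a=cv2.resize(cv2.imread("pics/top0.png")[315:385,95:245],None,fx=5.3,fy=5.3,interpolation=cv2.INTER_CUBIC);cv2.imwrite("pics/c7.png",a)
E
```

```text
(no output)
```

View pics/c5.png

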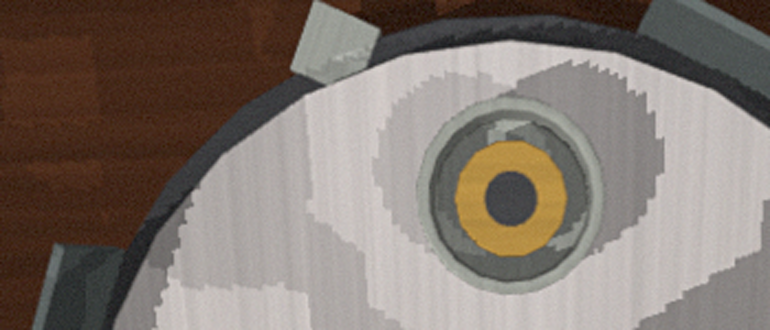

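View pics/c6.png

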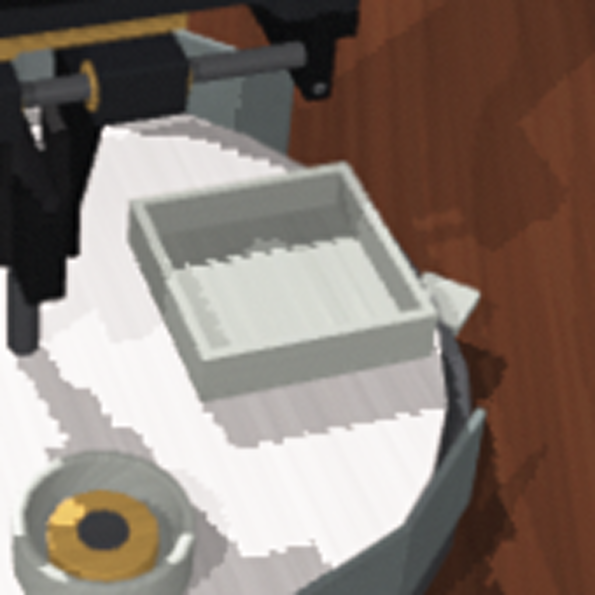

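View pics/c7.png

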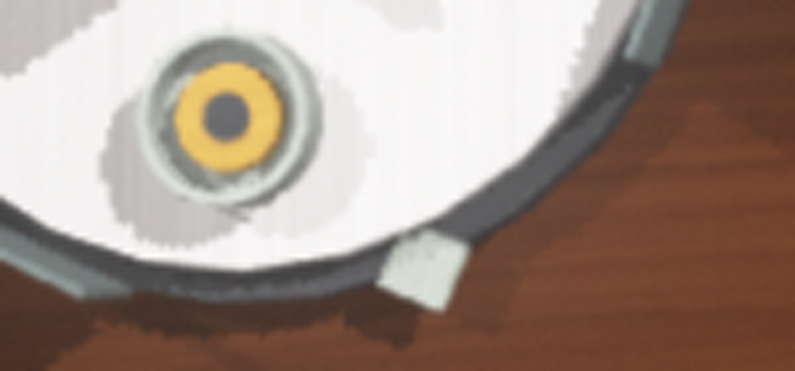

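```bash
python3 - <<'E'
from h import *
np.set_printoptions(precision=4,suppress=True)
t=ld("pics/top0.npz");s=ld("pics/side0.npz");s4=ld("pics/side4.npz");w=ld("pics/wrist2.npz");w4=ld("pics/wrist4.npz")
S=lambda p:np.array(p)/2.6+[160,300];C=lambda p:np.array(p)/5.3+[95,315];W=lambda p:np.array(p)/2.2+[90,0];S4=lambda p:np.array(p)/3.5+[300,310]
ax=np.array([.563,.198])
def pr(n,P):
    v=P[:2]-ax;print(n,P,np.hypot(*v).round(4),np.degrees(np.arctan2(v[1],v[0])).round(1))
pr("end1 top",plane(t,[C((623,55))],.06)[0]);pr("end1 topbot",plane(t,[C((655,68))],.0)[0]);pr("end1 side",plane(s,[S((581,77))],.06)[0]);pr("end1 side4",plane(s4,[S4((292,75))],.06)[0]);pr("end1 w",plane(w,[W((52,245))],.06)[0])
pr("end2 top",plane(t,[C((80,298))],.06)[0]);pr("end2 topbot",plane(t,[C((130,292))],.0)[0]);pr("end2 side",plane(s,[S((721,334))],.06)[0]);pr("end2 side4",plane(s4,[S4((485,412))],.06)[0]);
print(tri(t,C((80,298)),s,S((721,334))),tri(t,C((623,55)),s,S((581,77))))
pr("end2 w4",plane(w4,[(33,81)],.06)[0])
# pointer outer tip
pr("ptr c tw",tri(t,C((425,270)),w,W((336,43))));pr("ptr c ts",tri(t,C((425,270)),s,S((697,250))))
pr("tip ts4",tri(t,C((440,310)),s4,S4((478,296))))
# tray in side4
q=plane(s4,[S4(p) for p in[(130,205),(345,165),(437,320),(205,360)]],.05);print(q,np.linalg.norm(np.diff(q,axis=0),axis=1));pr("tray s4",q.mean(0))
e=q[1]-q[0];print(np.degrees(np.arctan2(e[1],e[0])));e=q[2]-q[3];print(np.degrees(np.arctan2(e[1],e[0])));e=q[2]-q[1];print(np.degrees(np.arctan2(e[1],e[0])));e=q[3]-q[0];print(np.degrees(np.arctan2(e[1],e[0])))
E
```

```text
end1 top [0.4728 0.0712 0.06  ] 0.1556 -125.4
end1 topbot [0.4726 0.0723 0.    ] 0.1548 -125.7
end1 side [0.4726 0.0688 0.06  ] 0.1577 -125.0
end1 side4 [0.4727 0.0729 0.06  ] 0.1543 -125.8
end1 w [0.4742 0.0691 0.06  ] 0.1565 -124.6
end2 top [0.4114 0.2441 0.06  ] 0.1584 163.1
end2 topbot [ 0.413   0.2505 -0.    ] 0.159 160.7
end2 side [0.4133 0.2456 0.06  ] 0.1571 162.4
end2 side4 [0.4118 0.2443 0.06  ] 0.1581 163.0
[0.4122 0.2444 0.0588] [0.4727 0.0709 0.0615]
end2 w4 [0.4153 0.2446 0.06  ] 0.1549 162.5
ptr c tw [0.4137 0.1483 0.0108] 0.1573 -161.6
ptr c ts [0.4128 0.147  0.0168] 0.1587 -161.2
tip ts4 [0.4007 0.1427 0.0165] 0.1714 -161.2
[[0.5301 0.1441 0.05  ]
 [0.4523 0.113  0.05  ]
 [0.4229 0.1928 0.05  ]
 [0.5004 0.2193 0.05  ]] [0.0838 0.085  0.082 ]
tray s4 [0.4764 0.1673 0.05  ] 0.0919 -160.5
-158.18277896873656
-161.15271842430226
110.24485750830081
111.52371213466895
```

Gap ends at -125.3° and 162.6° (width 72°, as given), so the middle is -161.3° and the pointer agrees at -161.3°. The tray is at -159.4°, so it needs about 0.033 rad more.

```bash
python3 -m creep '[[0,0,0,0.017,0,0,0],[0,0,0,0.017,0,0,0],[0,0,0,0,0,0,0],[0,0,0,0,0,0,0]]'
python3 - <<'E'
from h import *
from bench import monitor
g=monitor.get_state();print(g["ft_force"],g["torque"]);to(g,.563,.199,18.7,.26)
E
```

```text
time: 7.25
position: [0.5635, 0.1995, 0.2597]
tool_rot: [0.969, 1.346, -0.961]
ft_force: [5.6, 5.3, -6.2]
grip_width: 0.159
[ 5.61077706  5.25998504 -6.18617881] [ 0.95862368 -1.0450489  -0.01726379]
yaw 18.74 tilt -1.0 pos [0.5635 0.1995 0.2597] shift mm [-0.3 -0.6  0.4]
rx needed rad 0.0006
```

Release, rise clear, and look.

```bash
python3 -m creep '[[0,0,0,0,0,0,87],[0,0,0,0,0,0,87],[0,0,0,0,0,0,87],[0,0,0,0,0,0,87],[0,0,0,0,0,0,87]]'
python3 -m creep '[[0,0,0,0,0,0,87],[-10,0,0,0,0,0,87],[-30,0,0,0,0,0,87],[-50,0,0,0,0,0,87],[-50,0,0,0,0,0,87]]'
python3 - <<'E'
from h import *
from bench import monitor,get_image
g=monitor.get_state();print(g["joint_positions"].round(2));to(g,.608,-.298,8,.4)
for n in("top","wrist","side"):
    d=get_image(n);cv2.imwrite(f"pics/{n}5.png",d["img"][:,:,::-1]);np.savez(f"pics/{n}5.npz",**d)
E
```

```text
time: 7.75
position: [0.5627, 0.1979, 0.2597]
tool_rot: [0.966, 1.346, -0.966]
ft_force: [0.1, 0.2, 0.1]
grip_width: 0.526
time: 8.25
position: [0.5623, 0.1981, 0.4015]
tool_rot: [0.965, 1.347, -0.966]
ft_force: [0.9, 0.9, 0.2]
grip_width: 0.959
[ 0.22  0.28 -0.73  1.57  0.19  1.36 -0.2 ]
yaw 18.71 tilt -1.0 pos [0.5623 0.1981 0.4015] shift mm [   1.5 -115.8  484.5]
rx needed rad 0.1868
```

View pics/wrist5.png

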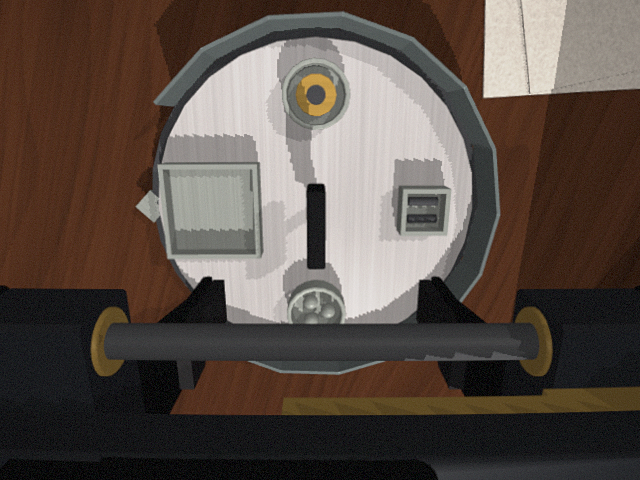

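The bar is vertical at col 316, the tray is (158,163)-(262,257), the pointer is at (150,206), and the gap is on the left. Checking the numbers.

```bash
python3 - <<'E'
from h import *
np.set_printoptions(precision=4,suppress=True)
w=ld("pics/wrist5.npz")
a=plane(w,[(158,164),(258,163),(262,257),(167,259)],.05);b=plane(w,[(398,187),(448,187),(449,235),(400,235)],.05)
r=plane(w,[(316,92),(316,311)],.05)
print(a.mean(0),b.mean(0),(a.mean(0)+b.mean(0))/2,np.linalg.norm(np.diff(a,axis=0),axis=1))
f=lambda v:np.degrees(np.arctan2(v[1],v[0])).round(2)
ax=np.array([.563,.1985,0])
print("tray-small",f(a.mean(0)-b.mean(0)),"round",f(r[0]-r[1])-90+360,r.mean(0),"tray-ax",f(a.mean(0)-ax),"ptr",f(plane(w,[(149.5,206.5)],.016)[0]-ax),
"end2",f(plane(w,[(155,104)],.06)[0]-ax), [f(x) for x in (a[0]-a[1],a[3]-a[2])])
E
python3 - <<'E'
import cv2
a=cv2.resize(cv2.imread("pics/wrist5.png")[80:290,130:340],None,fx=2.8,fy=2.8,interpolation=cv2.INTER_CUBIC);cv2.imwrite("pics/c8.png",a)
E
```

```text
[0.4784 0.1702 0.05  ] [0.6543 0.2299 0.05  ] [0.5664 0.2    0.05  ] [0.0846 0.0836 0.0859]
tray-small -161.25 round 378.48 [0.5643 0.2013 0.05  ] tray-ax -161.49 ptr -160.79 end2 162.79 [np.float64(-161.07), np.float64(-160.24)]
```

View pics/c8.png

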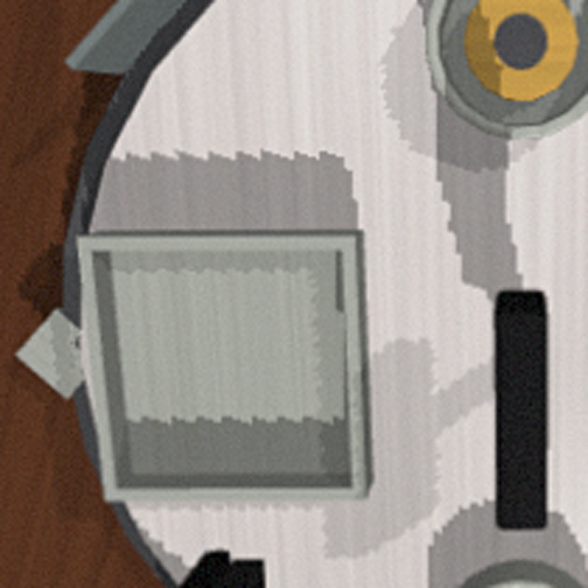

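Tray confirmed at -161.3°, facing the gap. Now the flange.

```bash
python3 -m creep '[[0,-11.5,48,0,0,0,87],[0,-11.5,48,0,0,0,87],[0,-11.5,48,0,0,0,87],[0,-11.5,48,0,0,0,87],[0,-11.5,48,0,0,0,87]]'
python3 -m creep '[[0,-11.5,48,0,0,0,60],[0,-11.5,48,0,0,0,60],[0,-11.5,48,0,0,0,60],[0,-11.5,48,0,0,0,60],[0,-11.5,48,0,0,0,60]]'
python3 -m creep '[[40,0,0,0.085,0,0,60],[40,0,0,0.085,0,0,60],[40,0,0,0,0,0,60],[0,0,0,0,0,0,60]]'
python3 - <<'E'
from h import *
from bench import monitor,get_image
g=monitor.get_state();print(g["joint_positions"].round(2),g["grip_width"]);to(g,.608,-.298,9,.206)
for n in("top","wrist","side"):
    d=get_image(n);cv2.imwrite(f"pics/{n}6.png",d["img"][:,:,::-1]);np.savez(f"pics/{n}6.npz",**d)
E
```

```text
time: 8.9
position: [0.5846, -0.0497, 0.3989]
tool_rot: [0.965, 1.347, -0.967]
ft_force: [0.9, -0.5, 0.1]
grip_width: 1.001
time: 9.4
position: [0.6071, -0.2953, 0.3987]
tool_rot: [0.965, 1.348, -0.966]
ft_force: [1.0, -0.2, 1.0]
grip_width: 0.705
time: 9.8
position: [0.6045, -0.2927, 0.2719]
tool_rot: [1.092, 1.293, -1.099]
ft_force: [-0.5, 0.0, -0.7]
grip_width: 0.691
[ 0.73  0.49 -0.42  1.52  0.21  1.18  0.42] 0.6913219075477499
yaw 8.96 tilt -0.9999 pos [ 0.6045 -0.2927  0.2719] shift mm [65.8  3.4  6.3]
rx needed rad -0.0007
```

View pics/wrist6.png

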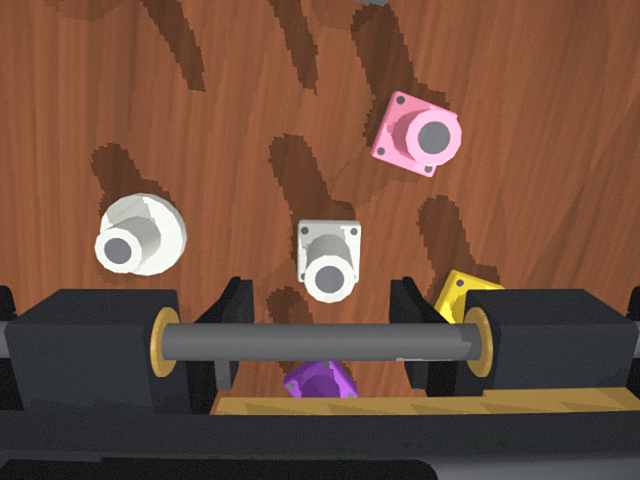

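The grey square-flanged housing sits between the fingers: boss top (330,279), flange (300,222)-(360,280). The round hub (140,235), pink, yellow and purple are clear.

```bash
python3 - <<'E'
from h import *
from bench import monitor
w=ld("pics/wrist6.npz");t=ld("pics/top6.npz")
p=plane(w,[(329.5,278.5)],.055)[0];q=plane(w,[(300,222),(360.5,221)],.012);e=q[1]-q[0]
print(p,q,np.linalg.norm(e),np.degrees(np.arctan2(e[1],e[0])))
g=monitor.get_state();to(g,.6075,-.298,9,.206);to(g,p[0],p[1],9,.206)
E
```

```text
[ 0.61004133 -0.29676683  0.055     ] [[ 0.58897767 -0.27911766  0.012     ]
 [ 0.62634468 -0.27251559  0.012     ]] 0.03794576840408809 10.019718622711775
yaw 8.97 tilt -1.0 pos [ 0.6081 -0.2934  0.2813] shift mm [75.3 -1.4  4.4]
rx needed rad -0.0006
yaw 8.97 tilt -1.0 pos [ 0.6081 -0.2934  0.2813] shift mm [75.3  1.3  3.6]
rx needed rad -0.0006
```

```bash
python3 -m creep '[[25,0,4,0,0,0,60],[25,0,0,-0.01,0,0,60],[20,0,0,0,0,0,60],[5,0,0,0,0,0,60],[0,0,0,0,0,0,60]]'
python3 - <<'E'
from h import *
from bench import monitor,get_image
g=monitor.get_state();to(g,.6088,-.2974,10,.206);print(g["ft_force"])
for n in("side",):
    d=get_image(n);cv2.imwrite(f"pics/{n}7.png",cv2.resize(d["img"][150:350,200:460,::-1],None,fx=3,fy=3))
E
```

```text
time: 10.45
position: [0.6088, -0.2975, 0.2063]
tool_rot: [1.086, 1.281, -1.085]
ft_force: [0.6, -0.1, 0.2]
grip_width: 0.693
yaw 9.52 tilt -1.0 pos [ 0.6088 -0.2975  0.2063] shift mm [ 0.3  0.  -0.1]
rx needed rad -0.0084
[ 0.61367866 -0.11160946  0.17551244]
```

View pics/side7.png

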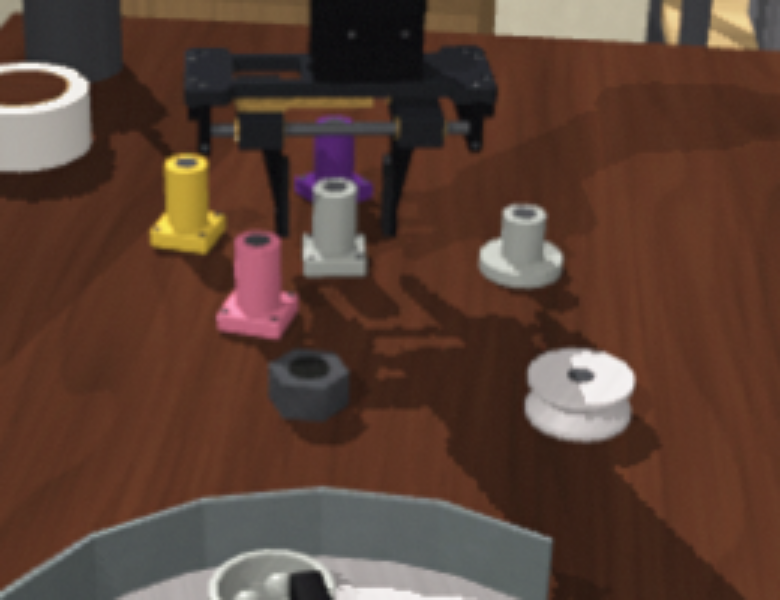

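Fingers straddle the grey boss (335,215). Closing.

```bash
python3 -m creep '[[0,0,0,0,0,0,0],[0,0,0,0,0,0,0],[0,0,0,0,0,0,0],[0,0,0,0,0,0,0],[0,0,0,0,0,0,0]]' 35
python3 -m creep '[[0,0,0,0,0,0,0],[0,0,0,0,0,0,0],[-10,0,0,0,0,0,0],[-30,0,0,0,0,0,0],[-40,0,0,0,0,0,0]]' 35
python3 -m creep '[[-30,0,0,0,0,0,0],[0,0,0,0,0,0,0],[0,0,0,0,0,0,0]]'
python3 - <<'E'
from h import *
from bench import monitor,get_image
g=monitor.get_state();print(g["ft_force"],g["grip_width"]*87,g["joint_positions"].round(2));to(g,.4764,.1690,18.7)
for n in("wrist","side"):
    d=get_image(n);cv2.imwrite(f"pics/{n}8.png",d["img"][:,:,::-1]);np.savez(f"pics/{n}8.npz",**d)
E
```

```text
time: 11.0
position: [0.6084, -0.2974, 0.205]
tool_rot: [1.086, 1.282, -1.086]
ft_force: [1.0, 0.1, -0.4]
grip_width: 0.32
time: 11.5
position: [0.6067, -0.2971, 0.2829]
tool_rot: [1.086, 1.29, -1.089]
ft_force: [0.8, -0.5, -2.4]
grip_width: 0.308
time: 11.8
position: [0.6079, -0.2974, 0.315]
tool_rot: [1.086, 1.283, -1.086]
ft_force: [0.1, 0.3, -3.3]
grip_width: 0.313
[ 0.12940748  0.28053559 -3.29177784] 27.266063163829884 [ 0.74  0.46 -0.43  1.48  0.2   1.24  0.45]
yaw 9.51 tilt -1.0 pos [ 0.6079 -0.2974  0.315 ] shift mm [-2.000e-01 -5.270e+01 -4.817e+02]
rx needed rad -0.1604
```

View pics/side8.png

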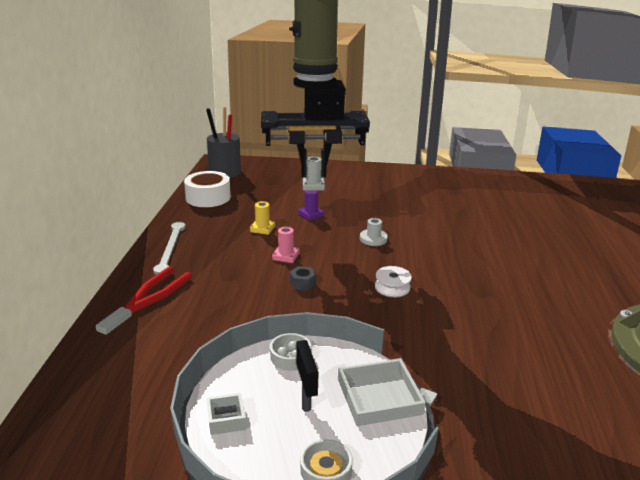

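View pics/wrist8.png

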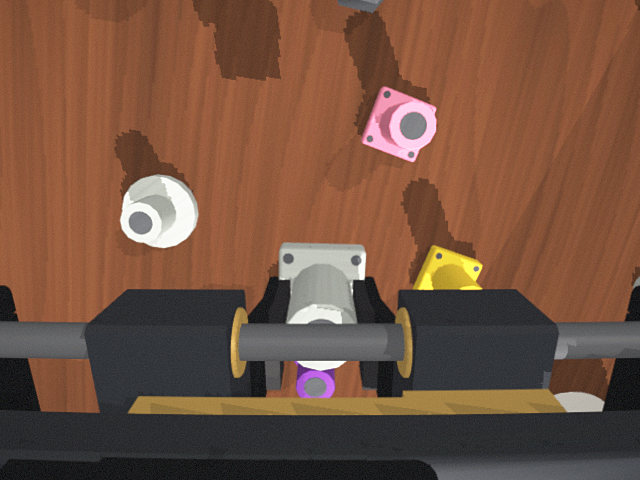

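Held upright (width 27 mm, 3.3 N). Carrying it over the tray.

```bash
python3 -m creep '[[0,-2,-20,0,0,0,0],[0,-4,-38,0,0,0,0],[0,-5,-47,0,0,0,0],[0,-5,-47,0,0,0,0],[0,-5,-47,0,0,0,0]]'
python3 -m creep '[[0,-5,-47,0,0,0,0],[0,-5,-47,0,0,0,0],[0,-5,-47,0,0,0,0],[0,-5,-47,0,0,0,0],[0,-5,-46,0,0,0,0]]'
python3 -m creep '[[0,-4,-32,0,0,0,0],[0,-2,-16,0,0,0,0],[0,0,0,-0.08,0,0,0],[0,0,0,-0.08,0,0,0],[0,0,0,0,0,0,0]]'
python3 - <<'E'
from h import *
from bench import monitor,get_image
g=monitor.get_state();print(g["ft_force"],g["grip_width"]*87,g["joint_positions"].round(2));to(g,.4765,.169,18.7,.239)
for n in("wrist","side"):
    d=get_image(n);cv2.imwrite(f"pics/{n}9.png",d["img"][:,:,::-1]);np.savez(f"pics/{n}9.npz",**d)
E
```

```text
time: 12.4
position: [0.553, -0.103, 0.3126]
tool_rot: [1.086, 1.286, -1.088]
ft_force: [0.5, 0.9, -1.9]
grip_width: 0.313
time: 12.9
position: [0.4896, 0.1235, 0.3131]
tool_rot: [1.084, 1.285, -1.088]
ft_force: [1.5, -0.1, -1.4]
grip_width: 0.314
time: 13.4
position: [0.4766, 0.1682, 0.3131]
tool_rot: [0.964, 1.349, -0.968]
ft_force: [0.4, -0.0, -1.3]
grip_width: 0.31
[ 4.05103665e-01 -8.79239928e-05 -1.28397606e+00] 26.98872114373412 [ 0.32  0.14 -0.76  1.9   0.1   1.15 -0.15]
yaw 18.72 tilt -1.0 pos [0.4766 0.1682 0.3131] shift mm [74.1  0.4 -0.8]
rx needed rad 0.0004
```

View pics/side9.png

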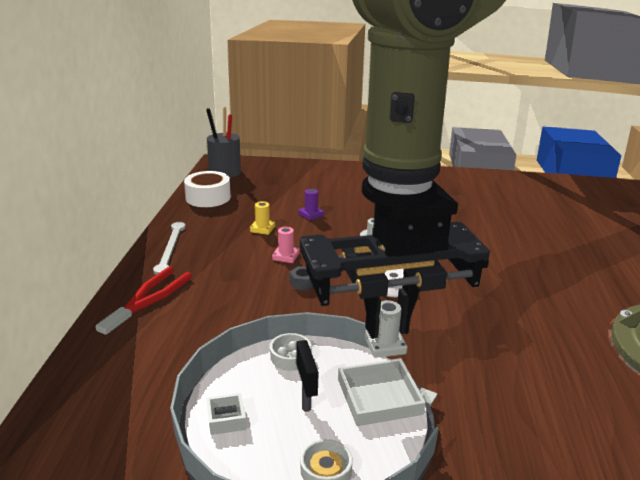

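View pics/wrist9.png

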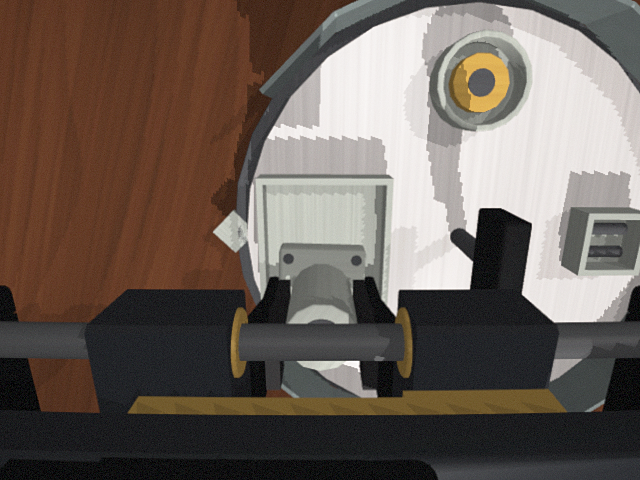

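The housing is square to the tray and over its centre. The tray hasn't moved. Lowering.

```bash
python3 -m creep '[[20,0,-0.5,0,0,0,0],[20,0,0,0,0,0,0],[16,0,0,0,0,0,0],[10,0,0,0,0,0,0],[4,0,0,0,0,0,0]]'
python3 -m creep '[[2,0,0,0,0,0,0],[0,0,0,0,0,0,0],[0,0,0,0,0,0,0]]'
python3 - <<'E'
from h import *
from bench import monitor,get_image
g=monitor.get_state();print(g["ft_force"],g["grip_width"]*87);to(g,.4765,.169,18.7,.239)
d=get_image("side");cv2.imwrite(f"pics/side10.png",cv2.resize(d["img"][250:450,280:500,::-1],None,fx=3,fy=3))
E
```

```text
time: 14.0
position: [0.4768, 0.1685, 0.2435]
tool_rot: [0.966, 1.347, -0.968]
ft_force: [-0.5, 0.3, -2.2]
grip_width: 0.311
time: 14.3
position: [0.4776, 0.169, 0.2434]
tool_rot: [0.967, 1.345, -0.965]
ft_force: [0.0, 0.0, -3.0]
grip_width: 0.315
[ 0.03285057  0.01349679 -3.01244781] 27.435285870853477
yaw 18.66 tilt -1.0 pos [0.4776 0.169  0.2434] shift mm [ 4.4 -1.  -0.3]
rx needed rad -0.0006
```

View pics/side10.png

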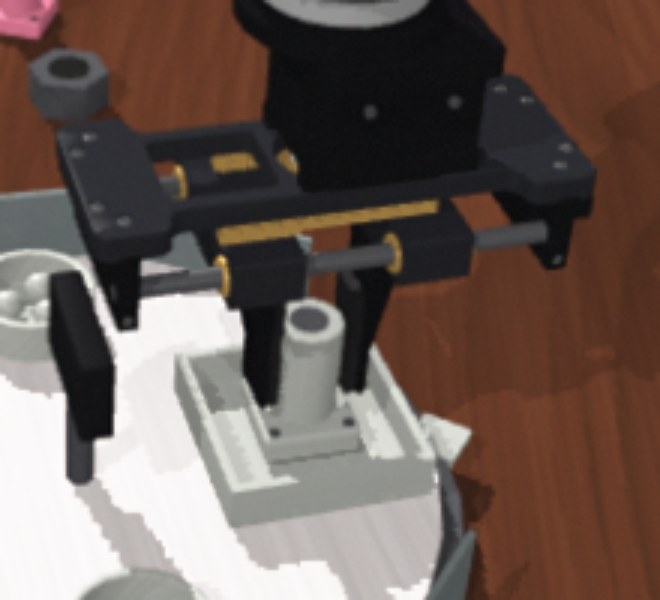

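```bash
python3 -m creep '[[2.5,0,0,0,0,0,0],[0,0,0,0,0,0,0]]'
python3 -m creep '[[1,0,0,0,0,0,0],[0,0,0,0,0,0,0]]'
python3 -m creep '[[1,0,0,0,0,0,0],[0,0,0,0,0,0,0]]'
```

```text
time: 14.55
position: [0.4772, 0.1688, 0.2402]
tool_rot: [0.966, 1.346, -0.966]
ft_force: [-0.2, -0.3, -2.6]
grip_width: 0.31
time: 14.75
position: [0.4772, 0.1689, 0.2391]
tool_rot: [0.966, 1.346, -0.966]
ft_force: [-0.3, 0.2, -2.2]
grip_width: 0.31
time: 14.95
position: [0.4773, 0.169, 0.2389]
tool_rot: [0.965, 1.346, -0.966]
ft_force: [-2.6, -1.9, 4.7]
grip_width: 0.31
```

Contact (+4.7 N at the expected height). Releasing and rising.

```bash
python3 -m creep '[[0,0,0,0,0,0,50],[0,0,0,0,0,0,50],[0,0,0,0,0,0,50],[0,0,0,0,0,0,50],[0,0,0,0,0,0,50]]'
python3 -m creep '[[-10,0,0,0,0,0,50],[-20,0,0,0,0,0,50],[-40,0,0,0,0,0,50],[-50,0,0,0,0,0,50],[-40,0,0,0,0,0,50]]'
python3 -m creep '[[0,0,0,0,0,0,50],[0,0,0,0,0,0,50],[0,0,0,0,0,0,50]]'
python3 - <<'E'
from h import *
from bench import monitor,get_image
g=monitor.get_state();print(g["time"],g["ft_force"],g["grip_width"]*87,g["position"])
for n in("wrist","side"):
    d=get_image(n);cv2.imwrite(f"pics/{n}11.png",d["img"][:,:,::-1]);np.savez(f"pics/{n}11.npz",**d)
E
```

```text
time: 15.45
position: [0.4772, 0.1689, 0.2381]
tool_rot: [0.966, 1.346, -0.966]
ft_force: [-0.4, 0.8, 0.2]
grip_width: 0.562
time: 15.95
position: [0.477, 0.1694, 0.4015]
tool_rot: [0.966, 1.345, -0.964]
ft_force: [-0.1, 0.1, 0.2]
grip_width: 0.574
time: 16.25
position: [0.4768, 0.1687, 0.3974]
tool_rot: [0.965, 1.347, -0.967]
ft_force: [0.7, -0.6, -1.6]
grip_width: 0.574
16.25 [ 0.71725834 -0.59309273 -1.5763579 ] 49.912564061181506 [0.47679303 0.16869356 0.39737122]
```

View pics/side11.png

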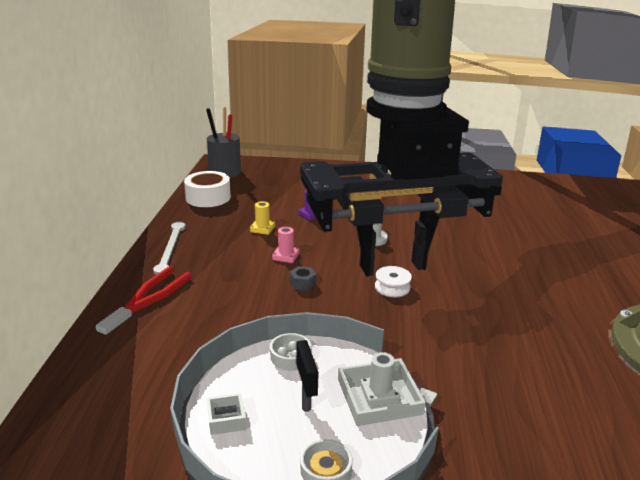

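View pics/wrist11.png

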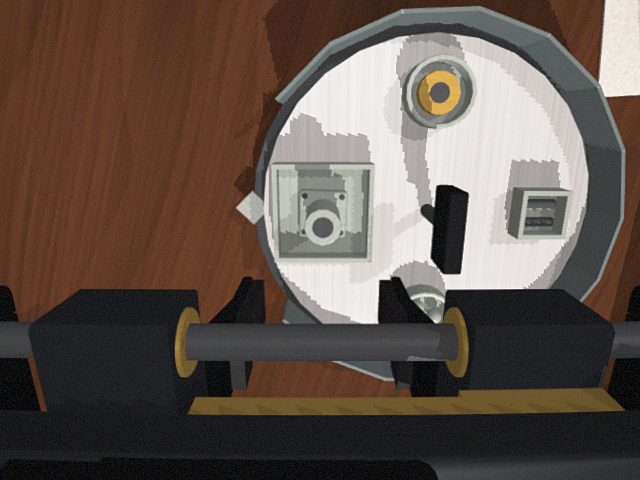

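The housing stands upright in the tray (wrist (322,215), side (382,380)). One last numeric check of the tray angle and housing position.

```bash
python3 - <<'E'
from h import *
np.set_printoptions(precision=4,suppress=True)
w=ld("pics/wrist11.npz");s=ld("pics/side11.npz")
a=plane(w,[(272,164),(374,163),(373,261),(277,261)],.05).mean(0);b=plane(w,[(520,190),(572,189),(563,237),(512,238)],.05).mean(0)
f=lambda v:np.degrees(np.arctan2(v[1],v[0])).round(2)
print(a,f(a-b),f(a-[.563,.1985,0]));r=plane(w,[(438,91),(429,307)],.05);print(f(r[0]-r[1])-90)
print("boss top",plane(w,[(322.5,227)],.089),plane(s,[(383,359.5)],.089),tri(w,(322.5,227),s,(383,359.5)))
E
```

```text
[0.4785 0.1705 0.05  ] -161.24 -161.65
20.64
boss top [[0.4776 0.1691 0.089 ]] [[0.4756 0.1677 0.089 ]] [0.4766 0.1697 0.0909]
```

```bash
python3 -c "
from bench import ctrl
print(ctrl.close_job())"
```

```text
the job is handed in; nothing more can be done
None
```

I turned the carousel about 1.2 rad clockwise by its bar, let go and checked the tray. Only then did I pick up the grey square-flanged housing by its boss and set it in the big tray. The job was handed in after about 16 s of the 50 s allowed, with the gripper open and clear.

**Tray:** the last check put it at -161.2° to -161.7°. The middle of the gap measures -161.3° from the guard's ends, and the pointer agrees within about 0.5°.

**Housing:** the two views together put its boss top at (0.477, 0.170, 0.091). For a housing standing flat on the tray floor it should be at about z = 0.089, so it is upright and within about 2 mm of the tray's centre. It touched down at the expected height with about 5 N.

**Disagreement:** in the final picture, the line through the two round trays gave about -159.4°. The gripper hid part of one of those trays, so I did not count that reading. The same line measured before the pick, with a clearer view, gave -161.5°.

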